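Free the adapter from a clamp of unknown thread hand

TASK

The adapter brick is held in the clamp fixture by a strap under a screw with a lever, and nobody remembers whether the thread is right- or left-handed. Find by gentle pushes on the lever, without forcing it, which way the screw gives, and unscrew it until it stops; then slide the strap back by its upright tab as far as it goes, so that it is wholly clear of the adapter. Leave the adapter lying in its nest and the things around alone.

Things in the scene. Friction and masses are not known exactly. Their poses are not given: they have to be found in the camera images.
- clamp_fixture: Fixed grey housing; origin on the worktop on the clamp screw's vertical axis; x axis along the strap towards the adapter (heading 0.6 to 1.5 rad from world x), z up. Housing x -95 to +30 mm, y +-45 mm, 36 mm high; two dark guides on it along x, tops at 48.5 mm, 39 mm apart. Before it a 2 mm nest plate to x = +92 mm, y +-73 mm, with stops 14 mm high.
- turned_ccw (a joint): How far the screw has been turned counter-clockwise (from above) out of tight, rad, 0 to 1.75; 0 = tight, lever along the fixture's +x. The thread's hand differs from start to start and cannot be seen. The wrong way the screw is solid after about 0.03 rad of play (yields under 0.1 rad more at 25 N); the loosening way it takes about 0.3 N m all along (5 N at 65 mm from the axis), stays where it is left and stops at 1.75 rad.
- turned_cw (a joint): The same clockwise from above, rad, 0 to 1.75 (positive as well). Only one of the two can grow beyond the play: the one of the loosening way. The lever's heading from the fixture's +x is turned_ccw minus turned_cw.
- screw_hub (a point): Top centre of the screw's hub (24 mm diameter), 76 mm above the worktop when tight. The screw rises as it turns, by 4.5 mm per rad (7.9 mm at the stop). Below the hub is a flange of 36 mm diameter; past about 1.1 rad it is clear of the strap's lips.
- lever_tip (a point): Centre of the black ball (22 mm diameter) at the lever's end, 88 mm from the screw's axis, 68 mm above the worktop when tight. The lever is a level round steel bar of 12 mm diameter at the same height from the hub to the ball, free on both sides. Under it when tight: strap top at 44 mm, adapter top at 34 mm.
- strap: Loose slotted steel strap, 148 x 46 x 8 mm, held between the guides; axes as the fixture's. Origin: centre of its underside at the screw, 0, 0, 36 mm in the fixture at the start. Its nose reaches to x = +68 mm over the adapter. Lips 5 mm high round the flange lock it while the screw is tight; once loose it slides easily towards fixture -x, 45 mm to its stop.
- tab (a point): Centre of the strap's upright tab at its rear end, 60 mm above the worktop, 76 mm behind the screw's axis (fixture -x) at the start. The tab is 32 mm wide (y), 8 mm thick (x) and stands from 44 to 76 mm above the worktop. Between its inner face and the screw's flange are 54 mm of free strap.
- adapter_brick: Black mains adapter, 50 x 133 x 32 mm, loose in the nest under the strap's nose, 2 mm of air between them. Origin: centre of its underside, 60 mm before the screw's axis; its near edge is at fixture x = +35 mm.
- magnifier: Bystander: black bench loupe, 42 mm diameter, 44 mm high, behind the work to the right; origin under its centre.
- green_case: Bystander: dark green flat case, 61 x 158 x 36 mm, on the right; origin under its centre.
- cutters: Bystander: red-handled flush cutters, 57 x 104 x 13 mm, lying near the right front; origin under the centre.

How it is judged:
On the way:
1. the clamp screw is loosened, turned at least 1.35 rad in the way it gives, with the strap not yet drawn back (value of joint any of turned_ccw, turned_cw above 1.35 rad and x of strap in the frame of clamp_fixture above -0.03 m), for 0.2 s.
At the end, for the whole second after the job is handed in: The screw is still loose (at least 1.35 rad from tight), the strap lies still at least 36 mm back from where it was, wholly clear of the adapter, and the adapter lies flat within 10 mm of where it was (value of joint any of turned_ccw, turned_cw above 1.35 rad and x of strap in the frame of clamp_fixture below -0.036 m and linear speed of strap below 0.01 m/s and distance of adapter_brick from where it was at the start of the episode below 0.01 m and angle between adapter_brick's own z axis and vertical below 0.1 rad); the robot touches nothing.
It fails at once if the clamp is forced: more than 45 N on the fixture or its screw from the robot (contact force between any of the arm, the fingers and clamp_fixture above 45 N).
It fails at once if the adapter is shoved by more than 15 mm (distance of adapter_brick from where it was at the start of the episode above 0.015 m).
It fails at once if a bystander is moved by more than 20 mm (distance of any of magnifier, green_case, cutters from where it was at the start of the episode above 0.02 m).
It also fails if it takes over 69 s, if anything falls off the work surface, if the arm or the gripper's body presses on something with over 40 N, if the wrist force passes 120 N, or if a joint passes its speed limit or range.

ROBOT

A 6-joint arm with a two-finger parallel gripper is mounted at the origin on a cart in front of the work surface, level with it; the furniture and walls round the work are solid. World frame = base frame: x ahead of the robot, y to its left, z up, the work surface at z = 0. Lengths are in m, angles in rad, forces in N, time in s.
With the tool pointing down it reaches from about 0.4 to 0.825 m from the base axis. Payload 7 kg.
Tool frame: the origin (TCP) lies midway between the tips of the shut fingers; the grasp point (between the pads) lies 19 mm behind it; z points along the fingers, y is the line along which they close (so a half turn about z gives the same grasp; the last joint's range is limited). The gripper opens to 88 mm and grips with 3 to 60 N. Pads are 19 mm wide; open, the fingers measure 130 mm over their backs; the gripper's body (78 mm by 193 mm) begins 47 mm behind the grasp point.
Start: joints at [1.565, 0.359, 0.012, 0, -1.224, -0.288], TCP at [0.195, 0.646, 0.227] pointing down, gripper open.
Joint ranges: [-3.07, 3.07], [-1.43, 2.12], [-1.02, 1.25], [-3.03, 1.67], [-3.05, -0], [-3.03, 3.03]. Speed limits (rad/s): [2.39, 2.39, 3.01, 3.14, 3.14, 3.14].

INTERFACE

Orientations are given as [roll, pitch, yaw] about the fixed x, y, z axes, in that order (R = Rz(yaw) Ry(pitch) Rx(roll)).
In Python, from station import get_state, grab_frame, calibration, job_done, boxes_of, regions_of, spot_point gives the robot as it stands. The module is installed in compiled form; this text tells all that it offers.
- The arm moves only by the tool arm_command, never from a script. Its argument "commands" is a list of rows, each an object of numbers: "tx", "ty", "tz": the shift along the tool's x, y, z each as a share of 25 cm, from -1 to 1; "twist": the turn about the tool's z as a share of 180 degrees, from -1 to 1. A call has exactly 8 rows; each row is the pose to reach, as a shift and turn from the pose commanded when the call began, along the tool's axes at that moment, turning the shorter way round; what a row does not reach only later rows make up. A row lasts 1/12 s, in which the tool goes at most 41.7 mm and 7.16 degrees, less where a joint would pass 70% of its speed; a pose out of reach is approached as far as the arm can. A call with a number of a shift or a turn outside -1 to 1 is refused whole. A call with a gripper value outside its range is refused whole. "claw" is the opening, from 0 (shut) to 1 (fully open), set as the call begins (left out, the last holds). The fingers move at their own pace and stop on an object; "grip_force" is the grip in N (left out, the last holds). Time passes only in rows, so rows that repeat a pose let the fingers close, or fill a call up. It gives the time, the measured TCP pose, the force, the opening and the grip force at its end, in the units of the state.
- get_state(): the state, without advancing time (a new reading comes with each control period).
- grab_frame(name): name is "scene" or "side" or "wrist"; returns the picture (480x640x3 uint8, red, green, blue); there is no depth.
- calibration(name): a dict with "camera_matrix" (3x3 intrinsics, pixels), "extrinsics" (4x4, takes a point from camera to world coordinates). Camera axes: x right, y down, z forward; pixel columns grow to the right and rows downward; lengths in m; the calibration is good to about 2 mm. A picture is of the moment at which its call begins: read the wrist's pose just before it. calibration takes no time and is no camera call; for the wrist camera it gives the pose at the moment of the call.
- job_done(): hands the job in; it is judged then, once.
Trained networks look in the newest picture that a camera, given by its name, has taken for a name from the list of things; names that differ only in an ending like _2 or _b are one class to them, and where a whole thing is asked for, a point or a joint stands for the part that bears it (a point fixed in the world has none). Each returns a list of dicts, best first, with "score" (0 to 1); they miss things now and then, are a little off and sometimes report something else, mostly with a low value. They report only what shows in the picture. A call takes as long as a camera call.
- boxes_of(query, camera): "rect" ([left, top, right, bottom] in pixels, round what is visible of it).
- regions_of(query, camera): "region" (480x640 bool, what is visible of it) and "rect" ([left, top, right, bottom] in pixels, round what is visible of it).
- spot_point(query, camera): "uv" ([column, row] in pixels: a listed point, or the origin of a listed thing).
The state is a dict: "t": time; "q": joint angles; "qd": joint speeds; "joint_efforts": joint torques, N m; "eef_pos": TCP position; "ee_rot": TCP orientation; "force": force on the tool from outside, world axes, zero at the start; "moment": the same for the moment, N m; "width": finger opening in m; "gripper_force": force on a finger pad.
Only numpy, scipy, OpenCV 4.12 (cv2) and the standard library are available. Lean on these libraries where they do the work, as an engineer would, in place of code of your own. Each camera call takes 0.05 s, during which the arm holds its last target. There are 200 camera calls.

## Working session

There is one attempt and no reset: what is moved stays moved. The work goes in short steps, Python scripts to look and compute and a tool call to move; the robot and the scene stay as the last step left them, time stands still between calls to the robot, and variables do not carry over. Pictures are saved under pics/ and viewed, at most 10 in all, crops included, and the job is handed in when it is done.

Besides the shell and the picture viewer there is one more tool, called as name(argument=value, ...) on one line, values as JSON. arm_command: Moves the arm, as the interface text tells. Shift numbers are shares of 25 cm and turn numbers shares of 180 degrees, none past 1 either way. Its arguments: {"type":"object","properties":{"commands":{"type":"array"},"claw":{"type":"number"},"grip_force":{"type":"number"}},"required":["commands"]}

```bash
mkdir -p pics
cat > h.py <<'E'
import numpy as np, cv2
from station import *
def ray(cam,uv):
    c=calibration(cam);K=np.array(c["camera_matrix"]);T=np.array(c["extrinsics"])
    d=T[:3,:3]@np.linalg.inv(K)@np.array([uv[0],uv[1],1.]);return T[:3,3],d
def atz(cam,uv,z):
    o,d=ray(cam,uv);return o+d*(z-o[2])/d[2]
def proj(cam,p):
    c=calibration(cam);K=np.array(c["camera_matrix"]);T=np.linalg.inv(np.array(c["extrinsics"]))
    q=K@(T[:3,:3]@np.array(p)+T[:3,3]);return q[:2]/q[2]
def save(cam,name):
    f=grab_frame(cam);cv2.imwrite(f"pics/{name}.png",f[:,:,::-1]);return f
E
python3 - <<'E'
from h import *
s=get_state();print({k:np.round(s[k],3) for k in s})
a=[]
for cam in ["scene","side","wrist"]:
    a.append(save(cam,cam+"0"))
    print(cam,np.round(calibration(cam)["extrinsics"],2)[:3,3])
    for n,z in [("screw_hub",.076),("lever_tip",.068),("tab",.06),("clamp_fixture",0),("adapter_brick",.0),("magnifier",0),("green_case",0),("cutters",0)]:
        for r in spot_point(n,cam)[:1]: print(n,np.round(r["uv"]),round(r["score"],2),np.round(atz(cam,r["uv"],z),3))
cv2.imwrite("pics/all.png",cv2.resize(np.vstack([np.hstack(a[:2]),np.hstack([a[2],0*a[2]])]),(800,600))[:,:,::-1])
E
```

```text
{'t': np.float64(0.0), 'q': array([ 1.565,  0.359,  0.011, -0.   , -1.224, -0.288]), 'qd': array([-0.001, -0.001,  0.001, -0.001,  0.   ,  0.001]), 'joint_efforts': array([ 1.0000e-03, -5.8271e+01,  2.9306e+01,  6.9970e+00,  7.0000e-03,
       -0.0000e+00]), 'eef_pos': array([0.195, 0.646, 0.226]), 'ee_rot': array([ 3.14 , -0.   , -0.294]), 'force': array([-0.679, -0.534, -0.391]), 'moment': array([-0.027, -0.012,  0.004]), 'gripper_force': np.float64(0.0), 'width': np.float64(0.088)}
scene [ 0.08 -0.88  0.68]
screw_hub [278. 243.] 0.83 [ 0.476 -0.349  0.076]
lever_tip [260. 215.] 0.67 [ 0.503 -0.267  0.068]
tab [297. 285.] 0.85 [ 0.449 -0.426  0.06 ]
clamp_fixture [283. 276.] 0.78 [ 0.479 -0.351  0.   ]
adapter_brick [270. 250.] 0.62 [ 0.503 -0.286  0.   ]
magnifier [401. 270.] 0.75 [ 0.634 -0.477  0.   ]
green_case [417. 320.] 0.97 [ 0.569 -0.566  0.   ]
cutters [352. 370.] 0.65 [ 0.432 -0.561  0.   ]
side [ 0.14 -1.02  0.49]
screw_hub [297. 240.] 0.78 [ 0.465 -0.353  0.076]
lever_tip [294. 221.] 0.62 [ 0.503 -0.262  0.068]
tab [307. 265.] 0.6 [ 0.451 -0.419  0.06 ]
clamp_fixture [303. 267.] 0.62 [ 0.482 -0.337  0.   ]
magnifier [407. 276.] 0.79 [ 0.64  -0.472  0.   ]
green_case [337. 345.] 0.65 [ 0.422 -0.564  0.   ]
cutters [338. 341.] 0.84 [ 0.428 -0.557  0.   ]
wrist [0.26 0.63 0.38]
```

View pics/all.png

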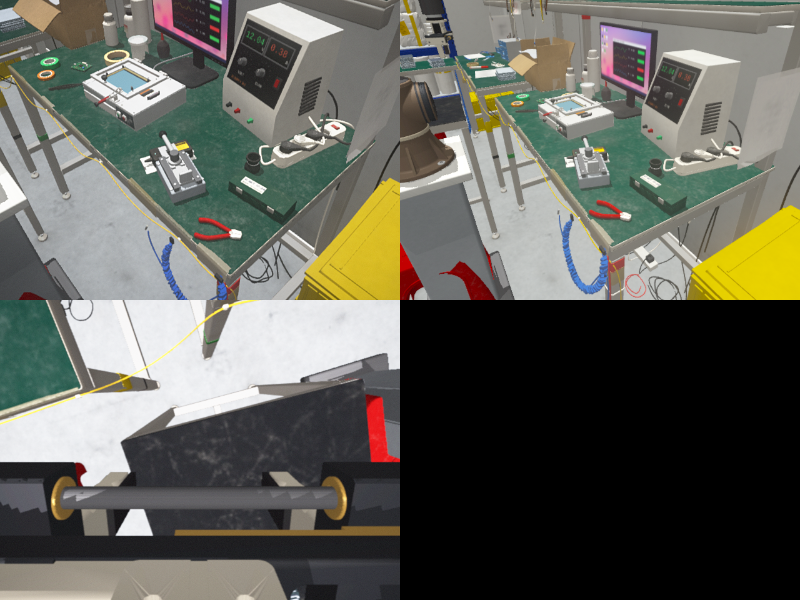

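The picture shows the fixture at about scene pixel (278,243), with the lever pointing away from the tab. Its heading is about 1.24 rad. The white box and power supply stand beyond it, and the cutters, case and loupe are to its right. I'll swing over high and take a closer look from there.

arm_command(commands=[{"tx": 0.95,"ty": 0.32,"tz": -0.3,"twist": 0.1},{"tx": 0.95,"ty": 0.32,"tz": -0.3,"twist": 0.1},{"tx": 0.95,"ty": 0.32,"tz": -0.3,"twist": 0.1},{"tx": 0.95,"ty": 0.32,"tz": -0.3,"twist": 0.1},{"tx": 0.95,"ty": 0.32,"tz": -0.3,"twist": 0.1},{"tx": 0.95,"ty": 0.32,"tz": -0.3,"twist": 0.1},{"tx": 0.95,"ty": 0.32,"tz": -0.3,"twist": 0.1},{"tx": 0.95,"ty": 0.32,"tz": -0.3,"twist": 0.1}], claw=0.5)

```text
t: 2.02
eef_pos: [0.4024, 0.4991, 0.3032]
ee_rot: [-3.139, -0.0, -0.612]
force: [0.8, 0.7, -0.7]
width: 0.0451
gripper_force: 0.0
```

```bash
cat > go.py <<'E'
import sys
from h import *
x,y,z,yaw=map(float,sys.argv[1:5]);s=get_state();p=s["eef_pos"];w=s["ee_rot"][2]
d=np.array([x,y,z])-p
tx=np.array([np.cos(w),np.sin(w),0]);ty=np.array([np.sin(w),-np.cos(w),0])
t=-((yaw-w+np.pi)%(2*np.pi)-np.pi)/np.pi
print("pos",np.round(p,3),"rot",np.round(s["ee_rot"],3),"q",np.round(s["q"],2),"t",round(float(s["t"]),2))
print("tx %.3f ty %.3f tz %.3f twist %.3f"%(d@tx/.25,d@ty/.25,-d[2]/.25,t))
E
python3 go.py 0.47 0.26 0.3 -1
```

```text
pos [0.402 0.499 0.303] rot [-3.139 -0.    -0.612] q [ 1.2   0.27  0.05  0.   -1.35 -0.24] t 2.02
tx 0.770 ty 0.628 tz 0.013 twist 0.124
```

arm_command(commands=[{"tx": 0.77,"ty": 0.63,"tz": 0,"twist": 0.12},{"tx": 0.77,"ty": 0.63,"tz": 0,"twist": 0.12},{"tx": 0.77,"ty": 0.63,"tz": 0,"twist": 0.12},{"tx": 0.77,"ty": 0.63,"tz": 0,"twist": 0.12},{"tx": 0.77,"ty": 0.63,"tz": 0,"twist": 0.12},{"tx": 0.77,"ty": 0.63,"tz": 0,"twist": 0.12},{"tx": 0.77,"ty": 0.63,"tz": 0,"twist": 0.12},{"tx": 0.77,"ty": 0.63,"tz": 0,"twist": 0.12}])

```text
t: 2.68
eef_pos: [0.4677, 0.2603, 0.3017]
ee_rot: [-3.141, 0.0, -0.987]
force: [0.1, -0.6, -0.0]
width: 0.0439
gripper_force: 0.0
```

```bash
python3 go.py 0.49 0.02 0.3 -1.4
```

```text
pos [0.468 0.26  0.302] rot [-3.141  0.    -0.987] q [ 0.87  0.09 -0.17 -0.   -1.31 -0.29] t 2.68
tx 0.851 ty 0.455 tz 0.007 twist 0.131
```

arm_command(commands=[{"tx": 0.85,"ty": 0.45,"tz": 0,"twist": 0.13},{"tx": 0.85,"ty": 0.45,"tz": 0,"twist": 0.13},{"tx": 0.85,"ty": 0.45,"tz": 0,"twist": 0.13},{"tx": 0.85,"ty": 0.45,"tz": 0,"twist": 0.13},{"tx": 0.85,"ty": 0.45,"tz": 0,"twist": 0.13},{"tx": 0.85,"ty": 0.45,"tz": 0,"twist": 0.13},{"tx": 0.85,"ty": 0.45,"tz": 0,"twist": 0.13},{"tx": 0.85,"ty": 0.45,"tz": 0,"twist": 0.13}])

```text
t: 3.35
eef_pos: [0.4916, 0.0221, 0.3013]
ee_rot: [3.141, 0.0, -1.395]
force: [0.7, 0.4, 0.1]
width: 0.0438
gripper_force: 0.0
```

```bash
python3 go.py 0.5 -0.22 0.3 -1.9
```

```text
pos [0.492 0.022 0.301] rot [ 3.141  0.    -1.395] q [ 0.45  0.01 -0.25 -0.   -1.31 -0.27] t 3.35
tx 0.959 ty 0.136 tz 0.005 twist 0.161
```

arm_command(commands=[{"tx": 0.96,"ty": 0.14,"tz": 0,"twist": 0.16},{"tx": 0.96,"ty": 0.14,"tz": 0,"twist": 0.16},{"tx": 0.96,"ty": 0.14,"tz": 0,"twist": 0.16},{"tx": 0.96,"ty": 0.14,"tz": 0,"twist": 0.16},{"tx": 0.96,"ty": 0.14,"tz": 0,"twist": 0.16},{"tx": 0.96,"ty": 0.14,"tz": 0,"twist": 0.16},{"tx": 0.96,"ty": 0.14,"tz": 0,"twist": 0.16},{"tx": 0.96,"ty": 0.14,"tz": 0,"twist": 0.16}])

```text
t: 4.02
eef_pos: [0.5001, -0.2201, 0.3006]
ee_rot: [3.14, -0.0, -1.897]
force: [0.1, 0.2, 0.5]
width: 0.044
gripper_force: 0.0
```

```bash
cat > meas.py <<'E'
from h import *
import sys
f=save("wrist",sys.argv[1]);P={}
for n,z in [("screw_hub",.076),("lever_tip",.068),("tab",.06),("clamp_fixture",0),("adapter_brick",0)]:
    for r in spot_point(n,"wrist")[:1]:
        P[n]=atz("wrist",r["uv"],z);print(n,np.round(r["uv"]),round(r["score"],2),np.round(P[n],4))
h=P.get("screw_hub")
for a in ("lever_tip","tab"):
    if a in P:
        v=P[a]-h;v=-v if a=="tab" else v;print(a,np.hypot(*v[:2]),np.arctan2(v[1],v[0]))
E
python3 meas.py w1; python3 go.py 0.5 -0.28 0.15 -1.9
```

```text
screw_hub [297.  68.] 0.72 [ 0.4766 -0.3481  0.076 ]
lever_tip [298. 167.] 0.59 [ 0.5055 -0.2627  0.068 ]
clamp_fixture [304.  82.] 0.57 [ 0.473  -0.3454  0.    ]
adapter_brick [301. 138.] 0.72 [ 0.4963 -0.2899  0.    ]
lever_tip 0.09012221844409579 1.244288469534394
pos [ 0.5   -0.219  0.302] rot [-3.141  0.    -1.894] q [-0.05  0.1  -0.15 -0.   -1.31 -0.27] t 4.32
tx 0.232 ty -0.079 tz 0.607 twist 0.002
```

View pics/w1.png

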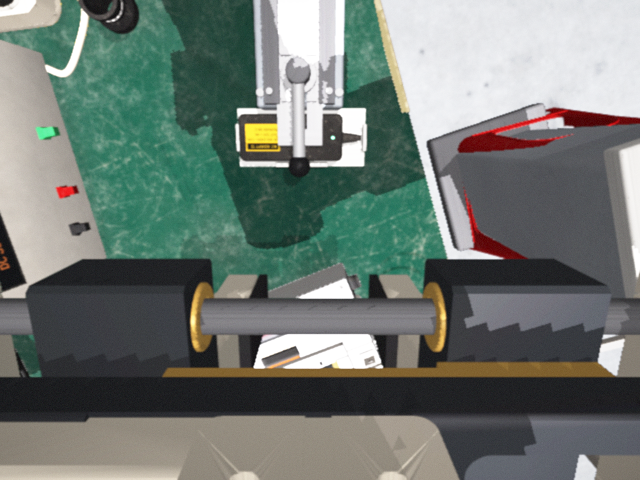

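The hub is at (0.476, -0.348) and the heading is 1.244 rad. The lever length measures 0.090 m against 0.088 m given, so the points agree. In the wrist picture the hub is at (297,68) and the ball at (298,167), with free space on both sides. I'll descend so the fingers straddle the lever.

```bash
python3 - <<'E'
from h import *
for p in [(355,157),(475,227)]: print(atz("scene",p,0))
E
python3 go.py 0.4965 -0.2865 0.1 -1.898; python3 go.py 0.4965 -0.2865 0.058 -1.898
```

```text
[ 0.81947605 -0.18357244  0.        ]
[ 0.81543269 -0.49521197  0.        ]
pos [ 0.5   -0.219  0.302] rot [-3.141  0.    -1.894] q [-0.05  0.1  -0.15 -0.   -1.31 -0.27] t 4.32
tx 0.261 ty -0.073 tz 0.807 twist 0.001
pos [ 0.5   -0.219  0.302] rot [-3.141  0.    -1.894] q [-0.05  0.1  -0.15 -0.   -1.31 -0.27] t 4.32
tx 0.261 ty -0.073 tz 0.975 twist 0.001
```

arm_command(commands=[{"tx": 0.26,"ty": -0.073,"tz": 0.5},{"tx": 0.26,"ty": -0.073,"tz": 0.5},{"tx": 0.26,"ty": -0.073,"tz": 0.5},{"tx": 0.26,"ty": -0.073,"tz": 0.8},{"tx": 0.26,"ty": -0.073,"tz": 0.8},{"tx": 0.26,"ty": -0.073,"tz": 0.8},{"tx": 0.26,"ty": -0.073,"tz": 0.8},{"tx": 0.26,"ty": -0.073,"tz": 0.8}])

```text
invalid input
```

```bash
python3 - <<'E'
from h import *
save("wrist","w2")
for r in spot_point("lever_tip","wrist")[:1]: print(r, atz("wrist",r["uv"],.068))
for r in [.04,.065,.088]: print(r,np.round(proj("wrist",[.4755+r*np.cos(1.244),-.348+r*np.sin(1.244),.068])))
E
python3 go.py 0.4965 -0.2865 0.058 -1.898
```

```text
{'uv': [300.1, 162.8], 'score': 0.8} [ 0.50221671 -0.26640014  0.068     ]
0.04 [299. 115.]
0.065 [299. 141.]
0.088 [299. 165.]
pos [ 0.5   -0.219  0.302] rot [-3.141  0.    -1.894] q [-0.05  0.1  -0.15 -0.   -1.31 -0.27] t 4.42
tx 0.259 ty -0.074 tz 0.975 twist 0.001
```

View pics/w2.png

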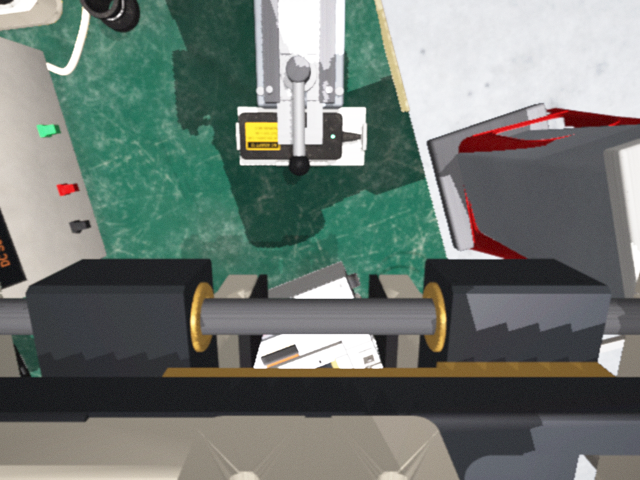

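The move was refused, probably because I left out twist. The view hasn't changed, and my lever model projects onto the bar (column 299, rows 115–165). I'll send it again with twist in every row.

arm_command(commands=[{"tx": 0.26,"ty": -0.073,"tz": 0.5,"twist": 0},{"tx": 0.26,"ty": -0.073,"tz": 0.5,"twist": 0},{"tx": 0.26,"ty": -0.073,"tz": 0.5,"twist": 0},{"tx": 0.26,"ty": -0.073,"tz": 0.8,"twist": 0},{"tx": 0.26,"ty": -0.073,"tz": 0.8,"twist": 0},{"tx": 0.26,"ty": -0.073,"tz": 0.8,"twist": 0},{"tx": 0.26,"ty": -0.073,"tz": 0.8,"twist": 0},{"tx": 0.26,"ty": -0.073,"tz": 0.8,"twist": 0}])

```text
t: 5.08
eef_pos: [0.497, -0.2878, 0.1032]
ee_rot: [-3.141, -0.001, -1.895]
force: [0.5, 0.1, 1.4]
width: 0.044
gripper_force: 0.0
```

```bash
python3 go.py 0.4965 -0.2865 0.058 -1.898;  python3 - <<'E'
from h import *
save("wrist","w3"); print(get_state()["force"])
for r in [.0,.065,.088]: print(r,np.round(proj("wrist",[.4755+r*np.cos(1.244),-.348+r*np.sin(1.244),.068])))
E
```

```text
pos [ 0.497 -0.288  0.103] rot [-3.141e+00 -1.000e-03 -1.895e+00] q [-0.18  0.3  -0.38  0.   -0.89 -0.14] t 5.08
tx -0.004 ty 0.003 tz 0.181 twist 0.001
[-0.98426139  0.96727695  1.72261767]
0.0 [321. 143.]
0.065 [321. 269.]
0.088 [321. 309.]
```

View pics/w3.png

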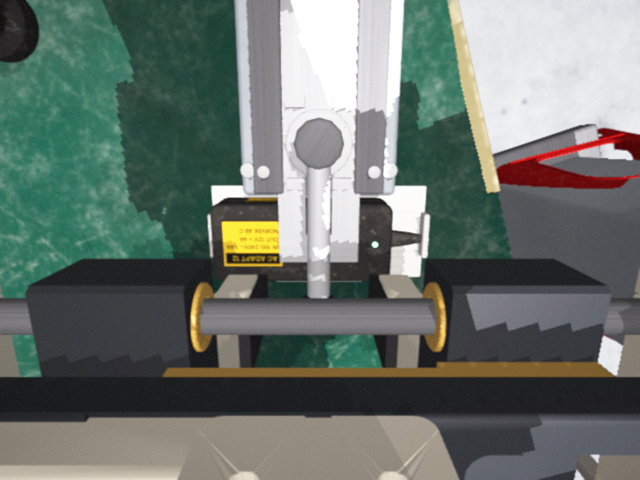

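The hub is at pixel (318,143) and the lever sits midway between the fingers at column 318, so it is centred. I'll go down the last 45 mm.

arm_command(commands=[{"tx": 0,"ty": 0,"tz": 0.06,"twist": 0},{"tx": 0,"ty": 0,"tz": 0.12,"twist": 0},{"tx": 0,"ty": 0,"tz": 0.18,"twist": 0},{"tx": 0,"ty": 0,"tz": 0.18,"twist": 0},{"tx": 0,"ty": 0,"tz": 0.18,"twist": 0},{"tx": 0,"ty": 0,"tz": 0.18,"twist": 0},{"tx": 0,"ty": 0,"tz": 0.18,"twist": 0},{"tx": 0,"ty": 0,"tz": 0.18,"twist": 0}])

```text
t: 5.8
eef_pos: [0.4968, -0.2878, 0.058]
ee_rot: [-3.139, 0.0, -1.896]
force: [-0.9, -0.4, 0.1]
width: 0.0437
gripper_force: 0.0
```

```bash
python3 go.py 0.4965 -0.2865 0.058 -1.898
```

```text
pos [ 0.497 -0.288  0.058] rot [-3.139  0.    -1.896] q [-0.18  0.36 -0.42  0.   -0.79 -0.14] t 5.8
tx -0.005 ty 0.003 tz 0.000 twist 0.001
```

Tool +y is the ccw direction, and the bar should be about 16 mm away. I'll push gently to 20 mm.

arm_command(commands=[{"tx": 0,"ty": 0.03,"tz": 0,"twist": 0},{"tx": 0,"ty": 0.05,"tz": 0,"twist": 0},{"tx": 0,"ty": 0.06,"tz": 0,"twist": 0},{"tx": 0,"ty": 0.067,"tz": 0,"twist": 0},{"tx": 0,"ty": 0.073,"tz": 0,"twist": 0},{"tx": 0,"ty": 0.08,"tz": 0,"twist": 0},{"tx": 0,"ty": 0.08,"tz": 0,"twist": 0},{"tx": 0,"ty": 0.08,"tz": 0,"twist": 0}])

```text
t: 6.47
eef_pos: [0.4782, -0.2816, 0.057]
ee_rot: [-3.139, -0.0, -1.896]
force: [4.6, -3.3, -1.6]
width: 0.0438
gripper_force: 2.4
```

arm_command(commands=[{"tx": 0,"ty": 0.005,"tz": 0,"twist": 0},{"tx": 0,"ty": 0.01,"tz": 0,"twist": 0},{"tx": 0,"ty": 0.015,"tz": 0,"twist": 0},{"tx": 0,"ty": 0.02,"tz": 0,"twist": 0},{"tx": 0,"ty": 0.02,"tz": 0,"twist": 0},{"tx": 0,"ty": 0.02,"tz": 0,"twist": 0},{"tx": 0,"ty": 0.02,"tz": 0,"twist": 0},{"tx": 0,"ty": 0.02,"tz": 0,"twist": 0}])

```text
t: 7.13
eef_pos: [0.4739, -0.28, 0.0571]
ee_rot: [-3.139, 0.0, -1.895]
force: [5.1, -3.1, -0.0]
width: 0.0438
gripper_force: 2.6
```

The force held at about 6 N while the bar moved another 4.6 mm. That matches the loosening torque, because a solid screw would have added some 17 N. So ccw gives, and I'll follow the arc.

```bash
cat > arc.py <<'E'
import sys
from h import *
s=get_state();p=s["eef_pos"];w=s["ee_rot"][2]
H=np.array([.4755,-.348]);A=1.244
tx=np.array([np.cos(w),np.sin(w)]);ty=np.array([np.sin(w),-np.cos(w)])
a,b=map(float,sys.argv[1:3])
for f in np.linspace(a,b,9)[1:]:
    g=A+f;c,n=np.cos(g),np.sin(g)
    t=H+np.array([.065*c-.016*n,.065*n+.016*c]);d=t-p[:2]
    print('{"tx": %.3f, "ty": %.3f, "tz": %.3f, "twist": %.3f},'%(d@tx/.25,d@ty/.25,-(.057+.0045*f-p[2])/.25,-((g-np.pi-w+np.pi)%(2*np.pi)-np.pi)/np.pi))
E
python3 arc.py .12 .55
```

```text
{"tx": 0.010, "ty": 0.015, "tz": -0.003, "twist": -0.055},
{"tx": 0.017, "ty": 0.028, "tz": -0.004, "twist": -0.072},
{"tx": 0.023, "ty": 0.040, "tz": -0.005, "twist": -0.089},
{"tx": 0.031, "ty": 0.053, "tz": -0.006, "twist": -0.106},
{"tx": 0.039, "ty": 0.064, "tz": -0.007, "twist": -0.123},
{"tx": 0.048, "ty": 0.076, "tz": -0.008, "twist": -0.140},
{"tx": 0.057, "ty": 0.087, "tz": -0.009, "twist": -0.157},
{"tx": 0.067, "ty": 0.097, "tz": -0.009, "twist": -0.174},
```

arm_command(commands=[{"tx": 0.01,"ty": 0.015,"tz": -0.003,"twist": -0.035},{"tx": 0.017,"ty": 0.028,"tz": -0.004,"twist": -0.07},{"tx": 0.023,"ty": 0.04,"tz": -0.005,"twist": -0.09},{"tx": 0.031,"ty": 0.053,"tz": -0.006,"twist": -0.106},{"tx": 0.039,"ty": 0.064,"tz": -0.007,"twist": -0.123},{"tx": 0.048,"ty": 0.076,"tz": -0.008,"twist": -0.14},{"tx": 0.057,"ty": 0.087,"tz": -0.009,"twist": -0.157},{"tx": 0.067,"ty": 0.097,"tz": -0.009,"twist": -0.174}])

```text
t: 7.8
eef_pos: [0.4452, -0.2882, 0.0592]
ee_rot: [-3.139, -0.001, -1.346]
force: [5.5, -1.3, -1.6]
width: 0.0436
gripper_force: 2.3
```

```bash
python3 arc.py .55 1.03
```

```text
{"tx": 0.005, "ty": 0.014, "tz": -0.002, "twist": -0.019},
{"tx": 0.010, "ty": 0.029, "tz": -0.003, "twist": -0.038},
{"tx": 0.016, "ty": 0.044, "tz": -0.004, "twist": -0.057},
{"tx": 0.023, "ty": 0.059, "tz": -0.005, "twist": -0.076},
{"tx": 0.031, "ty": 0.073, "tz": -0.006, "twist": -0.095},
{"tx": 0.039, "ty": 0.086, "tz": -0.008, "twist": -0.114},
{"tx": 0.049, "ty": 0.099, "tz": -0.009, "twist": -0.133},
{"tx": 0.059, "ty": 0.112, "tz": -0.010, "twist": -0.152},
```

The force stays around 5.7 N, so the screw is turning. I'll go on.

arm_command(commands=[{"tx": 0.005,"ty": 0.014,"tz": -0.002,"twist": -0.019},{"tx": 0.01,"ty": 0.029,"tz": -0.003,"twist": -0.038},{"tx": 0.016,"ty": 0.044,"tz": -0.004,"twist": -0.057},{"tx": 0.023,"ty": 0.059,"tz": -0.005,"twist": -0.076},{"tx": 0.031,"ty": 0.073,"tz": -0.006,"twist": -0.095},{"tx": 0.039,"ty": 0.086,"tz": -0.008,"twist": -0.114},{"tx": 0.049,"ty": 0.099,"tz": -0.009,"twist": -0.133},{"tx": 0.059,"ty": 0.112,"tz": -0.01,"twist": -0.152}])

```text
t: 8.47
eef_pos: [0.4212, -0.3085, 0.0616]
ee_rot: [-3.14, -0.002, -0.869]
force: [5.5, -0.3, -1.8]
width: 0.0438
gripper_force: 2.2
```

```bash
python3 arc.py 1.03 1.5
```

```text
{"tx": 0.005, "ty": 0.016, "tz": -0.001, "twist": -0.019},
{"tx": 0.010, "ty": 0.031, "tz": -0.002, "twist": -0.038},
{"tx": 0.016, "ty": 0.045, "tz": -0.003, "twist": -0.056},
{"tx": 0.023, "ty": 0.059, "tz": -0.004, "twist": -0.075},
{"tx": 0.031, "ty": 0.073, "tz": -0.005, "twist": -0.094},
{"tx": 0.039, "ty": 0.086, "tz": -0.006, "twist": -0.113},
{"tx": 0.048, "ty": 0.099, "tz": -0.007, "twist": -0.131},
{"tx": 0.058, "ty": 0.111, "tz": -0.008, "twist": -0.150},
```

arm_command(commands=[{"tx": 0.005,"ty": 0.016,"tz": -0.001,"twist": -0.019},{"tx": 0.01,"ty": 0.031,"tz": -0.002,"twist": -0.038},{"tx": 0.016,"ty": 0.045,"tz": -0.003,"twist": -0.056},{"tx": 0.023,"ty": 0.059,"tz": -0.004,"twist": -0.075},{"tx": 0.031,"ty": 0.073,"tz": -0.005,"twist": -0.094},{"tx": 0.039,"ty": 0.086,"tz": -0.006,"twist": -0.113},{"tx": 0.048,"ty": 0.099,"tz": -0.007,"twist": -0.131},{"tx": 0.058,"ty": 0.111,"tz": -0.008,"twist": -0.15}])

```text
t: 9.13
eef_pos: [0.4089, -0.3371, 0.0634]
ee_rot: [-3.141, -0.001, -0.398]
force: [5.8, 2.5, -1.3]
width: 0.044
gripper_force: 2.1
```

```bash
python3 arc.py 1.5 1.74
```

```text
{"tx": 0.005, "ty": 0.009, "tz": -0.002, "twist": -0.010},
{"tx": 0.007, "ty": 0.016, "tz": -0.003, "twist": -0.019},
{"tx": 0.009, "ty": 0.024, "tz": -0.003, "twist": -0.029},
{"tx": 0.012, "ty": 0.032, "tz": -0.004, "twist": -0.038},
{"tx": 0.015, "ty": 0.039, "tz": -0.004, "twist": -0.048},
{"tx": 0.018, "ty": 0.046, "tz": -0.005, "twist": -0.057},
{"tx": 0.022, "ty": 0.054, "tz": -0.005, "twist": -0.067},
{"tx": 0.025, "ty": 0.061, "tz": -0.006, "twist": -0.077},
```

arm_command(commands=[{"tx": 0.005,"ty": 0.009,"tz": -0.002,"twist": -0.01},{"tx": 0.007,"ty": 0.016,"tz": -0.003,"twist": -0.019},{"tx": 0.009,"ty": 0.024,"tz": -0.003,"twist": -0.029},{"tx": 0.012,"ty": 0.032,"tz": -0.004,"twist": -0.038},{"tx": 0.015,"ty": 0.039,"tz": -0.004,"twist": -0.048},{"tx": 0.018,"ty": 0.046,"tz": -0.005,"twist": -0.057},{"tx": 0.022,"ty": 0.054,"tz": -0.005,"twist": -0.067},{"tx": 0.025,"ty": 0.061,"tz": -0.006,"twist": -0.077}])

```text
t: 9.8
eef_pos: [0.4081, -0.3531, 0.0646]
ee_rot: [-3.141, -0.0, -0.158]
force: [3.9, 4.2, -0.8]
width: 0.0439
gripper_force: 2.1
```

```bash
python3 arc.py 1.74 1.8
```

```text
{"tx": 0.003, "ty": 0.003, "tz": -0.001, "twist": -0.002},
{"tx": 0.004, "ty": 0.005, "tz": -0.001, "twist": -0.005},
{"tx": 0.004, "ty": 0.007, "tz": -0.001, "twist": -0.007},
{"tx": 0.005, "ty": 0.009, "tz": -0.002, "twist": -0.010},
{"tx": 0.006, "ty": 0.011, "tz": -0.002, "twist": -0.012},
{"tx": 0.006, "ty": 0.013, "tz": -0.002, "twist": -0.014},
{"tx": 0.007, "ty": 0.015, "tz": -0.002, "twist": -0.017},
{"tx": 0.007, "ty": 0.017, "tz": -0.002, "twist": -0.019},
```

arm_command(commands=[{"tx": 0.003,"ty": 0.003,"tz": -0.001,"twist": -0.002},{"tx": 0.004,"ty": 0.006,"tz": -0.001,"twist": -0.005},{"tx": 0.004,"ty": 0.009,"tz": -0.001,"twist": -0.007},{"tx": 0.005,"ty": 0.012,"tz": -0.002,"twist": -0.01},{"tx": 0.005,"ty": 0.014,"tz": -0.002,"twist": -0.01},{"tx": 0.005,"ty": 0.014,"tz": -0.002,"twist": -0.01},{"tx": 0.005,"ty": 0.014,"tz": -0.002,"twist": -0.01},{"tx": 0.005,"ty": 0.014,"tz": -0.002,"twist": -0.01}])

```text
t: 10.47
eef_pos: [0.4083, -0.3573, 0.0652]
ee_rot: [-3.141, 0.0, -0.128]
force: [3.3, 4.3, -1.5]
width: 0.0439
gripper_force: 2.1
```

arm_command(commands=[{"tx": 0.001,"ty": 0.003,"tz": 0,"twist": -0.004},{"tx": 0.002,"ty": 0.006,"tz": 0,"twist": -0.008},{"tx": 0.003,"ty": 0.009,"tz": 0,"twist": -0.012},{"tx": 0.004,"ty": 0.012,"tz": 0,"twist": -0.015},{"tx": 0.005,"ty": 0.014,"tz": 0,"twist": -0.018},{"tx": 0.005,"ty": 0.014,"tz": 0,"twist": -0.018},{"tx": 0.005,"ty": 0.014,"tz": 0,"twist": -0.018},{"tx": 0.005,"ty": 0.014,"tz": 0,"twist": -0.018}])

```text
t: 11.13
eef_pos: [0.4089, -0.3604, 0.0651]
ee_rot: [-3.141, 0.001, -0.071]
force: [3.4, 7.2, -1.5]
width: 0.0437
gripper_force: 3.8
```

arm_command(commands=[{"tx": 0.001,"ty": 0.003,"tz": 0,"twist": 0},{"tx": 0.001,"ty": 0.006,"tz": 0,"twist": 0},{"tx": 0.001,"ty": 0.008,"tz": 0,"twist": 0},{"tx": 0.001,"ty": 0.008,"tz": 0,"twist": 0},{"tx": 0.001,"ty": 0.008,"tz": 0,"twist": 0},{"tx": 0.001,"ty": 0.008,"tz": 0,"twist": 0},{"tx": 0.001,"ty": 0.008,"tz": 0,"twist": 0},{"tx": 0.001,"ty": 0.008,"tz": 0,"twist": 0}])

```text
t: 11.8
eef_pos: [0.4086, -0.3619, 0.0649]
ee_rot: [-3.14, 0.001, -0.071]
force: [3.1, 10.2, 0.9]
width: 0.0438
gripper_force: 4.8
```

The force has climbed to about 11 N, so the screw is at its stop. I'll back the finger off to centre and lift.

arm_command(commands=[{"tx": 0,"ty": -0.03,"tz": 0,"twist": 0},{"tx": 0,"ty": -0.065,"tz": 0,"twist": 0},{"tx": 0,"ty": -0.065,"tz": 0,"twist": 0},{"tx": 0,"ty": -0.065,"tz": -0.12,"twist": 0},{"tx": 0,"ty": -0.065,"tz": -0.24,"twist": 0},{"tx": 0,"ty": -0.065,"tz": -0.4,"twist": 0},{"tx": 0,"ty": -0.065,"tz": -0.4,"twist": 0},{"tx": 0,"ty": -0.065,"tz": -0.4,"twist": 0}])

```text
t: 12.47
eef_pos: [0.4115, -0.3478, 0.1681]
ee_rot: [3.139, -0.005, -0.07]
force: [-0.1, -0.5, -1.6]
width: 0.0439
gripper_force: 0.0
```

```bash
python3 - <<'E'
from h import *
for z,x in((.165,.01),):
  print(.4755+x*np.cos(1.244),-.348+x*np.sin(1.244))
E
python3 go.py 0.479 -0.338 0.17 -1.898
```

```text
0.4787101056016252 -0.338529243851391
pos [ 0.411 -0.348  0.168] rot [ 3.139 -0.005 -0.07 ] q [-0.34  0.18 -0.38  0.   -1.01  1.84] t 12.47
tx 0.267 ty -0.058 tz -0.008 twist 0.582
```

arm_command(commands=[{"tx": 0.27,"ty": -0.06,"tz": 0,"twist": 0.3},{"tx": 0.27,"ty": -0.06,"tz": 0,"twist": 0.3},{"tx": 0.27,"ty": -0.06,"tz": 0,"twist": 0.3},{"tx": 0.27,"ty": -0.06,"tz": 0,"twist": 0.3},{"tx": 0.27,"ty": -0.06,"tz": 0,"twist": 0.3},{"tx": 0.27,"ty": -0.06,"tz": 0,"twist": 0.3},{"tx": 0.27,"ty": -0.06,"tz": 0,"twist": 0.3},{"tx": 0.27,"ty": -0.06,"tz": 0,"twist": 0.3}], claw=0)

```text
t: 13.13
eef_pos: [0.4778, -0.3366, 0.1639]
ee_rot: [3.14, 0.002, -1.02]
force: [0.8, 0.1, 0.2]
width: 0.0012
gripper_force: 0.0
```

```bash
python3 go.py 0.479 -0.338 0.17 -1.898
```

```text
pos [ 0.478 -0.337  0.164] rot [ 3.14e+00  2.00e-03 -1.02e+00] q [-0.28  0.26 -0.28  0.   -1.03  0.83] t 13.13
tx 0.007 ty -0.001 tz -0.024 twist 0.279
```

arm_command(commands=[{"tx": 0.007,"ty": 0,"tz": -0.1,"twist": 0.28},{"tx": 0.007,"ty": 0,"tz": -0.1,"twist": 0.28},{"tx": 0.007,"ty": 0,"tz": -0.1,"twist": 0.28},{"tx": 0.007,"ty": 0,"tz": -0.1,"twist": 0.28},{"tx": 0.007,"ty": 0,"tz": -0.1,"twist": 0.28},{"tx": 0.007,"ty": 0,"tz": -0.1,"twist": 0.28},{"tx": 0.007,"ty": 0,"tz": -0.1,"twist": 0.28},{"tx": 0.007,"ty": 0,"tz": -0.1,"twist": 0.28}])

```text
t: 13.8
eef_pos: [0.4788, -0.3381, 0.189]
ee_rot: [3.139, -0.0, -1.899]
force: [-0.5, -0.6, -0.2]
width: 0.0006
gripper_force: 0.0
```

```bash
python3 - <<'E'
from h import *
save("wrist","w4")
for n,z in [("tab",.06),("screw_hub",.084),("lever_tip",.076)]:
    for r in spot_point(n,"wrist")[:1]: print(n,np.round(r["uv"]),r["score"],np.round(atz("wrist",r["uv"],z),4))
f=lambda x,y:np.array([.4755+x*np.cos(1.244)-y*np.sin(1.244),-.348+x*np.sin(1.244)+y*np.cos(1.244)])
for x,y,z in [(-.072,.016,.076),(-.072,-.016,.076),(-.08,.016,.076),(-.05,0,.044)]: print(x,y,np.round(proj("wrist",[*f(x,y),z])))
for x in (-.045,-.05,-.11): print(x,np.round(f(x,0),4))
E
python3 go.py .461 -.3906 .13 -1.898
```

```text
tab [314. 111.] 0.58 [ 0.4543 -0.4205  0.06  ]
screw_hub [316. 219.] 0.67 [ 0.476  -0.3502  0.084 ]
lever_tip [440. 195.] 0.88 [ 0.3881 -0.3375  0.076 ]
-0.072 0.016 [343. 114.]
-0.072 -0.016 [295. 114.]
-0.08 0.016 [343. 102.]
-0.05 0 [319. 147.]
-0.045 [ 0.4611 -0.3906]
-0.05 [ 0.4594 -0.3954]
-0.11 [ 0.4402 -0.4522]
pos [ 0.479 -0.338  0.19 ] rot [ 3.141 -0.    -1.889] q [-0.28  0.24 -0.24  0.   -1.09 -0.04] t 14.0
tx 0.222 ty 0.004 tz 0.239 twist 0.003
```

View pics/w4.png

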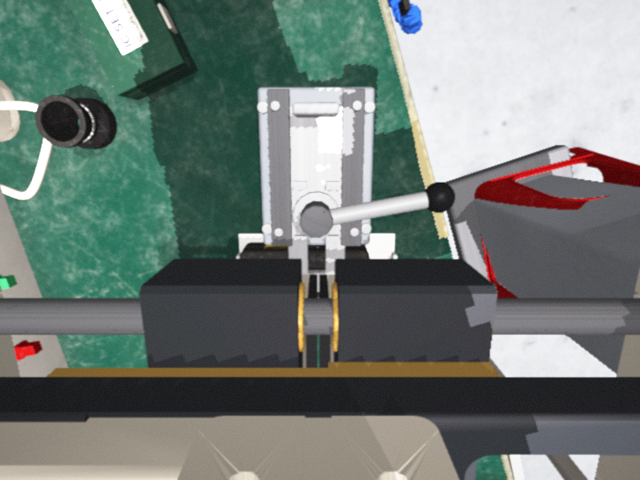

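The tab shows at (316,108), where the model puts it. The lever is at heading 3.0 rad, about 1.76 rad from tight, and the gap before the tab is free. I'll lower the shut fingers into the gap.

arm_command(commands=[{"tx": 0.22,"ty": 0,"tz": 0,"twist": 0},{"tx": 0.22,"ty": 0,"tz": 0.1,"twist": 0},{"tx": 0.22,"ty": 0,"tz": 0.25,"twist": 0},{"tx": 0.22,"ty": 0,"tz": 0.4,"twist": 0},{"tx": 0.22,"ty": 0,"tz": 0.48,"twist": 0},{"tx": 0.22,"ty": 0,"tz": 0.53,"twist": 0},{"tx": 0.22,"ty": 0,"tz": 0.53,"twist": 0},{"tx": 0.22,"ty": 0,"tz": 0.53,"twist": 0}])

```text
t: 14.67
eef_pos: [0.462, -0.3903, 0.0573]
ee_rot: [3.14, -0.0, -1.891]
force: [-0.1, 0.2, 0.6]
width: 0.0004
gripper_force: 0.0
```

arm_command(commands=[{"tx": 0.03,"ty": 0,"tz": 0,"twist": 0},{"tx": 0.05,"ty": 0,"tz": 0,"twist": 0},{"tx": 0.07,"ty": 0,"tz": 0,"twist": 0},{"tx": 0.095,"ty": 0,"tz": 0,"twist": 0},{"tx": 0.12,"ty": 0,"tz": 0,"twist": 0},{"tx": 0.15,"ty": 0,"tz": 0,"twist": 0},{"tx": 0.18,"ty": 0,"tz": 0,"twist": 0},{"tx": 0.2,"ty": 0,"tz": 0,"twist": 0}])

```text
t: 15.33
eef_pos: [0.4471, -0.4383, 0.059]
ee_rot: [-3.139, 0.0, -1.893]
force: [1.6, 4.6, 3.2]
width: 0.0005
gripper_force: 3.0
```

arm_command(commands=[{"tx": 0.01,"ty": 0,"tz": 0,"twist": 0},{"tx": 0.02,"ty": 0,"tz": 0,"twist": 0},{"tx": 0.03,"ty": 0,"tz": 0,"twist": 0},{"tx": 0.035,"ty": 0,"tz": 0,"twist": 0},{"tx": 0.04,"ty": 0,"tz": 0,"twist": 0},{"tx": 0.045,"ty": 0,"tz": 0,"twist": 0},{"tx": 0.045,"ty": 0,"tz": 0,"twist": 0},{"tx": 0.045,"ty": 0,"tz": 0,"twist": 0}])

```text
t: 16.0
eef_pos: [0.4439, -0.4478, 0.0589]
ee_rot: [-3.14, 0.001, -1.893]
force: [3.0, 8.8, 5.1]
width: 0.0005
gripper_force: 4.8
```

arm_command(commands=[{"tx": 0.004,"ty": 0,"tz": 0,"twist": 0},{"tx": 0.008,"ty": 0,"tz": 0,"twist": 0},{"tx": 0.012,"ty": 0,"tz": 0,"twist": 0},{"tx": 0.012,"ty": 0,"tz": 0,"twist": 0},{"tx": 0.012,"ty": 0,"tz": 0,"twist": 0},{"tx": 0.012,"ty": 0,"tz": 0,"twist": 0},{"tx": 0.012,"ty": 0,"tz": 0,"twist": 0},{"tx": 0.012,"ty": 0,"tz": 0,"twist": 0}])

```text
t: 16.67
eef_pos: [0.443, -0.4504, 0.0588]
ee_rot: [-3.14, 0.001, -1.893]
force: [3.9, 10.3, 6.0]
width: 0.0007
gripper_force: 5.4
```

arm_command(commands=[{"tx": 0.004,"ty": 0,"tz": 0,"twist": 0},{"tx": 0.008,"ty": 0,"tz": 0,"twist": 0},{"tx": 0.012,"ty": 0,"tz": 0,"twist": 0},{"tx": 0.012,"ty": 0,"tz": 0,"twist": 0},{"tx": 0.012,"ty": 0,"tz": 0,"twist": 0},{"tx": 0.012,"ty": 0,"tz": 0,"twist": 0},{"tx": 0.012,"ty": 0,"tz": 0,"twist": 0},{"tx": 0.012,"ty": 0,"tz": 0,"twist": 0}])

```text
t: 17.33
eef_pos: [0.4428, -0.4511, 0.0588]
ee_rot: [-3.14, 0.004, -1.892]
force: [6.8, 21.8, 10.6]
width: 0.0004
gripper_force: 11.6
```

The force has jumped to 23 N, so the strap is at its stop with the tab 45 mm back. I'll back off and lift.

arm_command(commands=[{"tx": -0.04,"ty": 0,"tz": 0,"twist": 0},{"tx": -0.08,"ty": 0,"tz": 0,"twist": 0},{"tx": -0.08,"ty": 0,"tz": 0,"twist": 0},{"tx": -0.08,"ty": 0,"tz": -0.15,"twist": 0},{"tx": -0.08,"ty": 0,"tz": -0.3,"twist": 0},{"tx": -0.08,"ty": 0,"tz": -0.45,"twist": 0},{"tx": -0.08,"ty": 0,"tz": -0.6,"twist": 0},{"tx": -0.08,"ty": 0,"tz": -0.6,"twist": 0}])

```text
t: 18.0
eef_pos: [0.45, -0.4383, 0.2168]
ee_rot: [-3.13, -0.005, -1.892]
force: [1.5, -0.2, 1.6]
width: 0.0001
gripper_force: 0.0
```

arm_command(commands=[{"tx": -0.3,"ty": 0,"tz": -0.2,"twist": 0},{"tx": -0.3,"ty": 0,"tz": -0.2,"twist": 0},{"tx": -0.3,"ty": 0,"tz": -0.2,"twist": 0},{"tx": -0.3,"ty": 0,"tz": -0.2,"twist": 0},{"tx": -0.3,"ty": 0,"tz": -0.2,"twist": 0},{"tx": -0.3,"ty": 0,"tz": -0.2,"twist": 0},{"tx": -0.3,"ty": 0,"tz": -0.2,"twist": 0},{"tx": -0.3,"ty": 0,"tz": -0.2,"twist": 0}])

```text
t: 18.67
eef_pos: [0.4704, -0.3646, 0.2566]
ee_rot: [3.14, 0.0, -1.894]
force: [0.2, -0.9, -0.0]
width: 0.0004
gripper_force: 0.0
```

Run:
```python
from h import *
save("wrist","w5")
for n,z in [("tab",.06),("screw_hub",.084),("lever_tip",.076),("adapter_brick",0)]:
    for r in spot_point(n,"wrist")[:1]: print(n,np.round(r["uv"]),r["score"],np.round(atz("wrist",r["uv"],z),4))
```

```text
tab [317.  93.] 0.76 [ 0.437  -0.4645  0.06  ]
screw_hub [317. 236.] 0.76 [ 0.4761 -0.3492  0.084 ]
lever_tip [413. 217.] 0.58 [ 0.3896 -0.3363  0.076 ]
adapter_brick [317. 271.] 0.76 [ 0.4958 -0.2902  0.    ]
```

View pics/w5.png

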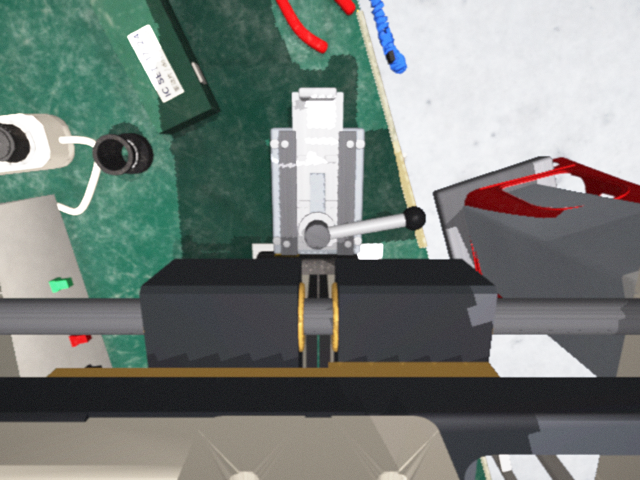

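The tab is at (317,93), about 122 mm behind the hub, so the strap is 45 mm back. The lever is still open at (413,217), and the adapter's origin measures where it did at the start. I'm handing in.

```bash
python3 -c "
from station import *
print(job_done())"
```

```text
the job is handed in; nothing more can be done
None
```

The screw gave counter-clockwise and I turned it to its stop (about 1.75 rad), then slid the strap back about 45 mm to its stop, clear of the adapter, which measures where it started; the job is handed in, and no verdict was shown.

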